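# Get the filter coffee maker brewing

### The arm

A 6-joint arm with a two-finger parallel gripper is mounted at the origin on a cart in front of the work surface, level with it; the furniture and walls round the work are solid. World frame = base frame: x ahead of the robot, y to its left, z up, the work surface at z = 0. Lengths are in m, angles in rad, forces in N, time in s.
With the tool pointing down it reaches from about 0.325 to 0.775 m from the base axis. Payload 5.5 kg.
Tool frame: the origin (TCP) lies on the centre line of the jaws, within the pads' length; the fingertips stand 8 mm ahead of it and the grasp point (between the pads) lies 11 mm behind it; z points along the fingers, y is the line along which they close (so a half turn about z gives the same grasp; the last joint's range is limited). The gripper opens to 85 mm and grips with 20 to 120 N. Pads are 22 mm wide; open, the fingers measure 114 mm over their backs; the gripper's body (76 mm by 85 mm) begins 54 mm behind the grasp point. The pads swing forward as they close: fully open they stand 13 mm farther back than shut.
Start: joints at [1.099, 0.091, 1.231, -0, 1.82, -0.057], TCP at [0.242, 0.549, 0.239] pointing down, gripper open.
Joint ranges: [-2.87, 2.87], [-0.86, 2.18], [0.17, 2.46], [-1.51, 4.65], [0.06, 2.69], [-2.65, 2.65]. Speed limits (rad/s): [2.57, 2.57, 3.01, 3.14, 3.14, 3.14].

### API

Orientations are given as a unit quaternion [w, x, y, z].
In Python, from station import sensors, grab_frame, finish_job, find_in gives the robot as it stands.
- The arm moves only by the tool apply_moves, never from a script. Its argument "commands" is one flat list of numbers, 5 for each row, row after row: the shift along the tool's x, y, z in units of 25 mm (1.0 is 25 mm), then the turn about the tool's z in units of 6 degrees (1.0 is 6 degrees), then the finger opening in mm, from 0 to 85.4. In form: [tx, ty, tz, spin, gripper, tx, ty, tz, spin, gripper, ...]. A call has 1 to 20 rows; each row shifts and turns the commanded pose from where the row before left it, along the tool's axes as they then stand; what a row does not reach is not made up. A row lasts 1/12 s, in which the tool goes at most 41.7 mm and 7.16 degrees, less where a joint would pass 70% of its speed; a pose out of reach is approached as far as the arm can. A call is refused whole if a number of a shift passes 1 or a number of a turn 1, either way. A call with a gripper value outside its range is refused whole. The fingers move at their own pace and stop on an object; the grip force is fixed at half the most. Time passes only in rows, so rows that do not move let the fingers close. It gives the time, the measured TCP pose, the force, the opening and the grip force at its end, in the units of the state.
- sensors.state(): the state, without advancing time (a new reading comes with each control period).
- grab_frame(name): name is "scene" or "top"; returns a dict with "img" (420x560x3 uint8, blue, green, red), "fx", "fy", "cx", "cy" (pixels), "D" ([k1, k2, p1, p2, k3] as OpenCV has them; the pictures are not rectified), "R" (3x3) and "t" (3): a world point X has camera coordinates R X + t. Camera axes: x right, y down, z forward; pixel columns grow to the right and rows downward; lengths in m; the calibration is good to about 2 mm. A picture is of the moment at which its call begins. There is no depth.
- finish_job(): hands the job in; it is judged then, once.
Trained networks look in the newest picture that a camera, given by its name, has taken for a name from the list of things; names that differ only in an ending like _2 or _b are one class to them, and where a whole thing is asked for, a point or a joint stands for the part that bears it (a point fixed in the world has none). Each returns a list of dicts, best first, with "p" (0 to 1); they miss things now and then, are a little off and sometimes report something else, mostly with a low value. They report only what shows in the picture. A call takes as long as a camera call.
- find_in(name, camera): "point" ([x, y, z] in m, in the coordinates of the camera as it stood for that picture, good to about 4 mm: the middle of the surface that is visible of it).
The state is a dict: "t": time; "joint_pos": joint angles; "qd": joint speeds; "joint_efforts": joint torques, N m; "position": TCP position; "eef_rot": TCP orientation; "wrist_force": force on the tool from outside, world axes, zero at the start; "ft_torque": the same for the moment, N m; "gripper_width": opening from 0.0 (shut) to 1.0 (fully open); "grip_force": force on a finger pad.
Only numpy, scipy, OpenCV 4.12 (cv2) and the standard library are available. Lean on these libraries where they do the work, as an engineer would, in place of code of your own. Each camera call takes 0.05 s, during which the arm holds its last target. There are 200 camera calls.

### The job

The coffee is running low and the filter and the water tank are already filled: get the coffee maker brewing again. In this order push the swung-out filter holder fully home, press the open water-tank lid down until it is shut, switch the mains rocker on by pressing down its raised end, and last press the round start button right down and let it spring back. Only push and press: pick nothing up, and leave the carafe, the mug and the two jars where they stand.

Things in the scene. Friction and masses are not known exactly. Their poses are not given: they have to be found in the camera images.
- coffee_maker: White filter coffee maker, 235 (x) x 172 (y) x 267 mm high; heavy, does not slide. Origin: middle of its foot on the table; x to its back, y to its left seen from the robot, which it roughly faces. At the back the tower with the water tank; in front a flat deck (front edge x = -60 mm, top z = 267 mm) with the rocker on the right and the start button on the left, over filter holder and carafe.
- filter_holder (a joint): Angle (rad) of the black filter holder, a bowl 102 mm wide, 58 mm high: 0 = fully home against its stop; larger = swung out to the front left (at most 1.25). Positive is clockwise from above, about holder_hinge. Light friction (under 1 N at the fin); it stays where it is left.
- holder_hinge (a point): Point on the upright hinge axis of the filter holder, at the left of the machine, at the fin's mid height. Fixed to the machine at (6, 77, 209) mm.
- fin (a point): On the holder's grip fin: black upright blade 9 mm thick, 186 to 232 mm above the table, 44 mm out from the bowl. Point at mid thickness and height, 15 mm from the outer edge, 171 mm from the hinge axis. Holder home: at (-101, -57, 209) mm of the machine, fin pointing forward-right at 45 deg. Push its steel-clad front left face on an arc about the hinge; the finger stays in front of the deck.
- tank_lid (a joint): Angle (rad) of the tank lid: 0 = open (start), 0.8 = shut. White slab 87 x 168 x 8 mm hinged along its back edge at x = 110, z = 267 mm of the machine; open, its front edge stands up. An over-centre spring holds it open and snaps it shut once past half way. About 3 N straight down closes it; it can be pressed straight down from above, the finger sliding along it.
- lid_press (a point): Middle of the lid's upper face, 55 mm from its hinge. Shut: at (55, 0, 275) mm of the machine. Open: at (77, 0, 312) mm.
- mains_rocker (a joint): Angle (rad) of the black mains rocker: 0 = off (start), its right end (-y of the machine) raised; 0.4 = on, left end raised. It snaps over past the middle; about 2.5 N on the raised end throws it.
- rocker_axis (a point): Pivot of the mains rocker, fixed on the deck at (-20, -43, 271.5) mm of the machine. The rocker is 20 mm (x) by 35 mm (y). When level its ends stand about 6 mm above the deck top.
- rocker_end (a point): Point on the top of the rocker's right-hand end, 14 mm from its pivot line; about 276 mm above the table when off, 270 mm when on. Pressing at or up to 8 mm outside this point is safe; a finger that also covers the pivot does not throw it.
- start (a joint): Travel (m) of the white round start button, 24 mm across, in a low aluminium collar on the left of the deck at (-20, 43) mm of the machine: 0 = up, 0.005 = fully down; springs back; fully down takes 4 N. It stands 9 mm proud of its collar.
- start_top (a point): Centre of the start button's top; 276.5 mm above the table when up.
- carafe: Glass carafe with red lid and handle, 129 x 173 mm, 140 mm high, standing loose on the warming plate (30 mm up). Leave it. Origin: on its underside, 22 mm from the bowl's axis towards the handle.
- cup: Cream mug, 84 x 115 mm with its handle, 91 mm high, standing to the right of the machine. Leave it. Origin: underside.
- jar_coffee: Glass jar of ground coffee with a dark cap, 83 mm across, 166 mm high, to the left of the machine. Leave it. Origin: underside.
- jar_milk: White jar with a grey cap, 56 mm across, 125 mm high, to the right of the machine near its back. Leave it. Origin: underside.

How it is judged:
By the outcome, as a careful person would: the job done as asked, in the order asked, and still so for the second after the job is handed in, with the robot touching nothing.
It also fails if it takes over 54 s, if anything falls off the work surface, if the arm or the gripper's body presses on something with over 40 N, if the wrist force passes 120 N, or if a joint passes its speed limit or range.

## Working session

There is one attempt and no reset: what is moved stays moved. The work goes in short steps, Python scripts to look and compute and a tool call to move; the robot and the scene stay as the last step left them, time stands still between calls to the robot, and variables do not carry over. Pictures are saved under pics/ and viewed, at most 10 in all, crops included, and the job is handed in when it is done.

Besides the shell and the picture viewer there is one more tool, called after ">>>" by a JSON object that holds its "fn" and its "kwargs", one argument or row to a line. apply_moves: Moves the arm, as the interface text tells. Its arguments: {"type":"object","properties":{"commands":{"type":"array","items":{"type":"number"}}},"required":["commands"]}

```bash
mkdir -p pics
cat > h.py <<'E'
import numpy as np, cv2
from station import sensors, grab_frame, finish_job, find_in
def w(f,p): return np.array(f["R"]).T@(np.array(p)-np.array(f["t"]))
def proj(f,X):
    f_=f; K=np.array([[f["fx"],0,f["cx"]],[0,f["fy"],f["cy"]],[0,0,1.]])
    r,_=cv2.Rodrigues(np.array(f["R"])); return cv2.projectPoints(np.array(X,float).reshape(-1,1,3),r,np.array(f["t"],float),K,np.array(f["D"],float))[0].reshape(-1,2)
E
python3 - <<'E'
from h import *
s=sensors.state(); print({k:np.round(v,3) for k,v in s.items()})
for c in("scene","top"):
    f=grab_frame(c); cv2.imwrite(f"pics/{c}0.png",f["img"]); print(c,"cam",np.round(-np.array(f["R"]).T@np.array(f["t"]),3))
    for n in("coffee_maker","filter_holder","fin","tank_lid","lid_press","mains_rocker","rocker_end","start","start_top","carafe","cup","jar_coffee","jar_milk"):
        print(n,[(np.round(w(f,d["point"]),3).tolist(),round(d["p"],2)) for d in find_in(n,c)[:2]])
E
```

```text
{'t': np.float64(0.0), 'joint_pos': array([ 1.099,  0.092,  1.232, -0.   ,  1.82 , -0.057]), 'qd': array([ 0.   , -0.001, -0.001, -0.   , -0.001, -0.002]), 'joint_efforts': array([-2.0000e-03, -4.5873e+01, -4.1802e+01, -0.0000e+00,  1.2000e-02,
       -0.0000e+00]), 'position': array([0.242, 0.549, 0.238]), 'eef_rot': array([-0.   ,  0.206,  0.979, -0.001]), 'wrist_force': array([-0.283, -0.346,  0.386]), 'ft_torque': array([-0.02 ,  0.003,  0.012]), 'grip_force': np.float64(0.0), 'gripper_width': np.float64(1.003)}
scene cam [0.095 0.659 1.117]
coffee_maker [([0.581, 0.092, 0.234], 0.88)]
filter_holder [([0.481, 0.078, 0.227], 0.81), ([0.516, 0.077, 0.095], 0.39)]
fin []
tank_lid [([0.658, 0.086, 0.318], 0.6)]
lid_press [([0.656, 0.085, 0.308], 0.67)]
mains_rocker []
rocker_end [([0.485, 0.076, 0.228], 0.28)]
start [([0.554, 0.091, 0.276], 0.61)]
start_top [([0.556, 0.09, 0.274], 0.56), ([0.663, 0.082, 0.314], 0.56)]
carafe [([0.516, 0.078, 0.094], 0.6)]
cup [([0.566, -0.154, 0.067], 0.97)]
jar_coffee [([0.573, 0.222, 0.144], 0.87)]
jar_milk []
top cam [0.492 0.1   1.42 ]
coffee_maker [([0.591, 0.059, 0.269], 0.76), ([0.581, -0.002, 0.271], 0.65)]
filter_holder [([0.481, 0.064, 0.224], 0.81)]
fin [([0.486, 0.066, 0.225], 0.93)]
tank_lid [([0.666, 0.07, 0.307], 0.73)]
lid_press [([0.664, 0.071, 0.307], 0.69)]
mains_rocker [([0.583, -0.002, 0.272], 0.73)]
rocker_end [([0.577, 0.001, 0.269], 0.73), ([0.48, 0.065, 0.225], 0.17)]
start [([0.559, 0.082, 0.274], 0.56)]
start_top [([0.562, 0.084, 0.279], 0.57)]
carafe [([0.51, -0.009, 0.163], 0.7)]
cup [([0.564, -0.148, 0.021], 0.61)]
jar_coffee [([0.588, 0.201, 0.166], 0.63)]
jar_milk [([0.682, -0.095, 0.125], 0.94)]
```

View pics/scene0.png

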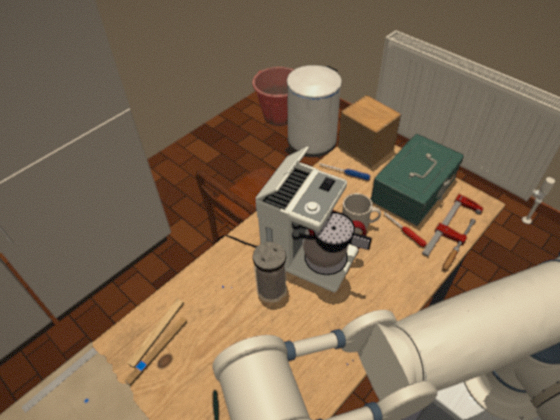

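View pics/top0.png

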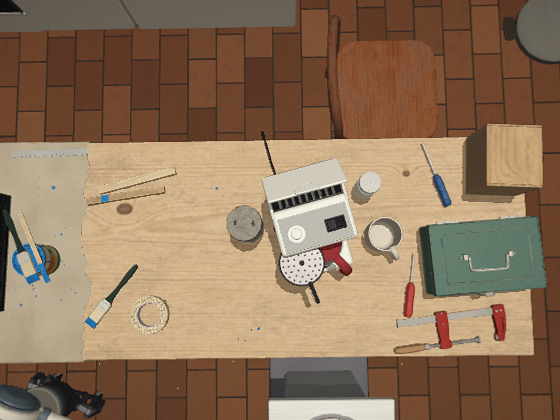

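The scene view shows the coffee maker at (300,210) with its holder swung out; the top view shows the button at (296,233), the rocker at (335,223) and the fin near (315,293). Next I'll fit the machine pose on a zoomed crop.

Run:
```python
from h import *
f=grab_frame("top"); a=f["img"][150:310,220:420]; cv2.imwrite("pics/topz.png",cv2.resize(a,None,fx=3.75,fy=3.75,interpolation=cv2.INTER_CUBIC))
f=grab_frame("scene"); a=f["img"][140:300,240:400]; cv2.imwrite("pics/scz.png",cv2.resize(a,None,fx=3.75,fy=3.75,interpolation=cv2.INTER_CUBIC))
```

```text
(no output)
```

View pics/topz.png

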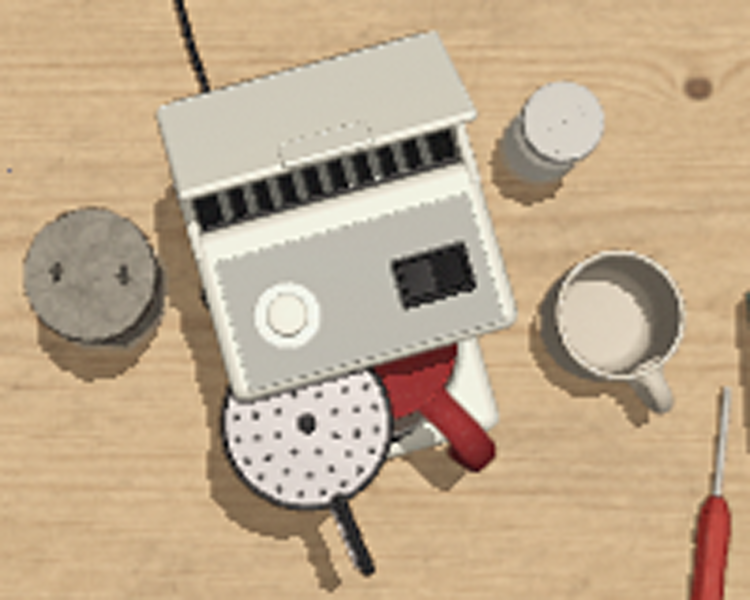

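View pics/scz.png

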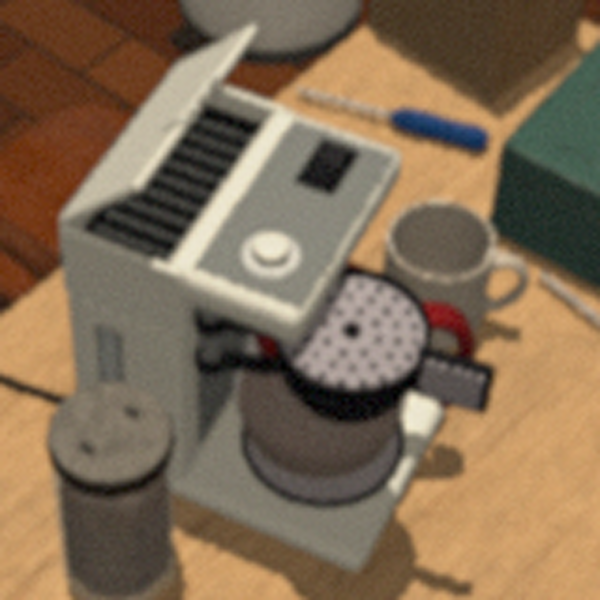

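The top crop shows the button at (286,314), the rocker at (434,275), the deck's front corners at (240,398) and (514,320), and the fin from (340,500) to (368,573). The scene crop shows the button at (270,250) and the rocker at (327,165).

```bash
cat >> h.py <<'E'
def mw(P,m):
    P=np.atleast_2d(P)/1000.; c,s=np.cos(m[2]),np.sin(m[2])
    return np.c_[m[0]+c*P[:,0]-s*P[:,1], m[1]+s*P[:,0]+c*P[:,1], P[:,2]]
def holder(P,q): # rotate home pts clockwise about hinge
    P=np.atleast_2d(P).astype(float); d=P-[6,77,0]; c,s=np.cos(-q),np.sin(-q)
    return np.c_[6+c*d[:,0]-s*d[:,1],77+s*d[:,0]+c*d[:,1],P[:,2]]
E
python3 - <<'E'
from h import *
from scipy.optimize import least_squares as L
T=grab_frame("top");S=grab_frame("scene")
u=lambda p,o:(np.array(p)+.5)/3.75-.5+o
tp=u([(286,314),(434,275),(240,398),(514,320)],(220,150)); sp=u([(270,250),(327,165)],(240,140))
M=np.array([(-20,43,276.5),(-20,-43,273),(-60,86,266),(-60,-86,266)])
r=lambda m:np.r_[(proj(T,mw(M,m))-tp).ravel(),(proj(S,mw(M[:2],m))-sp).ravel()]
o=L(r,[.59,.05,.26]); m=o.x; print(m,np.round(o.fun.reshape(-1,2),1)); print('topo',L(lambda m:r(m)[:8],m).x)
e=np.sqrt(.5)
fe=np.array([(-101-15*e,-57-15*e,232),(-101+29*e,-57+29*e,232)]); fp=u([(368,573),(340,500)],(220,150))
g=lambda q:(proj(T,mw(holder(fe,q[0]),m))-fp).ravel()
q=L(g,[.6]);print('q',q.x,q.fun)
print('hinge',mw((6,77,209),m))
for a in(q.x[0],q.x[0]/2,0):
    F=holder([(-101,-57,209),(-101-10*e,-57-10*e,209)],a);W=mw(F,m);d=W[1]-W[0];print('fin',W[0].round(4),'dir deg',np.degrees(np.arctan2(d[1],d[0])))
for n,p in dict(lid=(77,0,312),lidshut=(55,0,275),rockend=(-20,-57,276),rockout=(-20,-63,276),start=(-20,43,276.5)).items(): print(n,mw(p,m).round(4))
E
```

```text
[0.58763185 0.04837245 0.26183971] [[-0.3 -0.1]
 [-0.8 -0.7]
 [-2.4  1.4]
 [ 2.3  0.2]
 [ 0.3 -1.3]
 [-0.  -0.8]]
topo [0.58806668 0.04765449 0.25941128]
q [0.6648043] [0.53177038 0.34745555 0.0528864  0.85630715]
hinge [[0.57349528 0.12430109 0.209     ]]
fin [0.4225 0.043  0.209 ] dir deg -158.0881706639366
fin [ 0.4573 -0.0018  0.209 ] dir deg -139.04293031360018
fin [ 0.5048 -0.0328  0.209 ] dir deg -119.99768996326354
lid [[0.662  0.0683 0.312 ]]
lidshut [[0.6408 0.0626 0.275 ]]
rockend [[ 0.5831 -0.0119  0.276 ]]
rockout [[ 0.5846 -0.0177  0.276 ]]
start [[0.5572 0.0847 0.2765]]
```

>>> {"fn": "apply_moves", "kwargs": {
  "commands": [0, 0, 0, 0.92, 0, 0, 0, 0, 0.92, 0, 0, 0, 0, 0.92, 0, 0, 0, 0, 0.92, 0, 0, 0, 0, 0.92, 0, 0, 0, 0, 0.92, 0, 0, 0, 0, 0.92, 0, 0, 0, 0, 0.92, 0, -0.8, -0.04, 0, 0, 0, -0.8, -0.04, 0, 0, 0, -0.8, -0.04, 0, 0, 0, -0.8, -0.04, 0, 0, 0, -0.8, -0.04, 0, 0, 0, -0.8, -0.04, 0, 0, 0, -0.8, -0.04, 0, 0, 0, -0.8, -0.04, 0, 0, 0, -0.8, -0.04, 0, 0, 0, -0.8, -0.04, 0, 0, 0]
}}

```text
t: 3.1
position: [0.3079, 0.3591, 0.2394]
eef_rot: [0.0, 0.559, 0.829, 0.0]
wrist_force: [-0.6, 0.8, -0.4]
gripper_width: -0.003
grip_force: 0.0
```

>>> {"fn": "apply_moves", "kwargs": {
  "commands": [-0.74, -0.03, 0, 0, 0, -0.74, -0.03, 0, 0, 0, -0.74, -0.03, 0, 0, 0, -0.74, -0.03, 0, 0, 0, -0.74, -0.03, 0, 0, 0, -0.74, -0.03, 0, 0, 0, -0.74, -0.03, 0, 0, 0, -0.74, -0.03, 0, 0, 0, -0.74, -0.03, 0, 0, 0, -0.74, -0.03, 0, 0, 0, -0.74, -0.03, 0, 0, 0, -0.74, -0.03, 0, 0, 0, -0.74, -0.03, 0, 0, 0, -0.74, -0.03, 0, 0, 0, -0.74, -0.03, 0, 0, 0, -0.74, -0.03, 0, 0, 0, 0, 0, 0.36, 0, 0, 0, 0, 0.36, 0, 0, 0, 0, 0.36, 0, 0, 0, 0, 0, 0, 0]
}}

```text
t: 4.77
position: [0.4067, 0.0818, 0.2094]
eef_rot: [-0.002, 0.558, 0.83, -0.001]
wrist_force: [-0.3, -0.4, 0.0]
gripper_width: -0.0
grip_force: 0.0
```

Run:
```python
from h import *
T=grab_frame("top");S=grab_frame("scene"); print(sensors.state()["position"])
a=cv2.resize(T["img"][200:310,230:380],None,fx=3,fy=3,interpolation=2);b=cv2.resize(S["img"][160:270,250:400],None,fx=3,fy=3,interpolation=2)
cv2.imwrite("pics/b.png",np.vstack([a,b])[:600])
cv2.imwrite("pics/b.png",cv2.resize(np.hstack([a,b]),(800,293)))
```

```text
[0.40722646 0.08188409 0.21145333]
```

View pics/b.png

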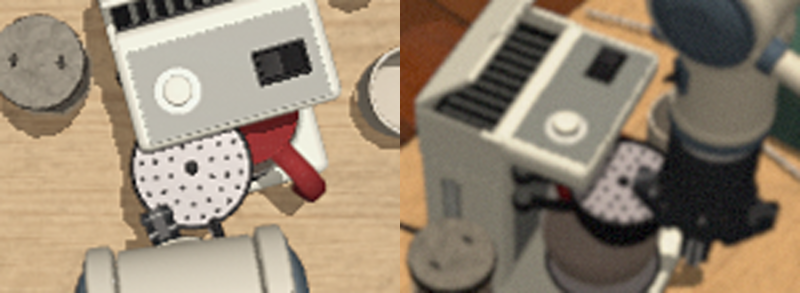

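The crops show the closed fingers just left of the fin, clear of it, as planned. Now I'll work out the arc rows.

```bash
cat >> h.py <<'E'
m=np.array([.5878,.0481,.261])
def toolR(s):
    from scipy.spatial.transform import Rotation as R
    q=s["eef_rot"]; return R.from_quat([q[1],q[2],q[3],q[0]]).as_matrix()
E
python3 - <<'E'
from h import *
s=sensors.state(); p=s["position"];R=toolR(s); ang=np.degrees(np.arctan2(R[1,0],R[0,0]))
e=np.sqrt(.5); c0=np.array([-101,-57,209])+17*np.array([-e,e,0])
a=mw(holder(c0,.665),m)[0]; print(ang,'approach',(R.T@(a-p))/.025)
Q=.665
for tgt,off in((.05,15.5),(-.02,15.5)):
    c=np.array([-101,-57,209])+off*np.array([-e,e,0])
    for N in (12,): print(tgt,mw(holder(c,tgt),m)[0].round(4))
h=mw((6,77,209),m)[0][:2]; v=a[:2]-h; 
n=12; d=(.665-.03)/n
x=a[:2]-h; c_,s_=np.cos(d),np.sin(d); x1=np.array([[c_,-s_],[s_,c_]])@x
th=np.radians(112); ex=np.array([np.cos(th),np.sin(th)]);ey=np.array([np.cos(th-np.pi/2),np.sin(th-np.pi/2)])
print('row',(x1-x)@ex/.025,(x1-x)@ey/.025,'spin',-np.degrees(d)/6,'contact force?')
E
```

```text
112.14667337757736 approach [-0.99757938 -0.01236358  0.09755429]
0.05 [ 0.4842 -0.021   0.209 ]
-0.02 [ 0.4945 -0.0269  0.209 ]
row -0.3604562732118869 0.013039362815842892 spin -0.5053169443167677 contact force?
```

>>> {"fn": "apply_moves", "kwargs": {
  "commands": [-0.3, 0, 0, 0, 0, -0.3, 0, 0, 0, 0, -0.2, 0, 0, 0, 0, -0.2, 0, 0, 0, 0, -0.36, 0.013, 0, -0.505, 0, -0.36, 0.013, 0, -0.505, 0, -0.36, 0.013, 0, -0.505, 0, -0.36, 0.013, 0, -0.505, 0, -0.36, 0.013, 0, -0.505, 0, -0.36, 0.013, 0, -0.505, 0]
}}

```text
t: 5.7
position: [0.4459, 0.0115, 0.2125]
eef_rot: [0.0, 0.42, 0.908, 0.0]
wrist_force: [-0.2, 1.3, 0.6]
gripper_width: 0.0
grip_force: 0.3
```

>>> {"fn": "apply_moves", "kwargs": {
  "commands": [-0.36, 0.013, 0, -0.505, 0, -0.36, 0.013, 0, -0.505, 0, -0.36, 0.013, 0, -0.505, 0, -0.36, 0.013, 0, -0.505, 0, -0.36, 0.013, 0, -0.505, 0, 0, 0, 0, 0, 0]
}}

```text
t: 6.2
position: [0.4799, -0.0188, 0.212]
eef_rot: [-0.0, 0.297, 0.955, -0.0]
wrist_force: [-0.5, -0.6, -0.2]
gripper_width: 0.001
grip_force: 0.0
```

>>> {"fn": "apply_moves", "kwargs": {
  "commands": [-0.15, 0.005, 0, -0.2, 0, -0.1, 0.004, 0, -0.14, 0, -0.1, 0.004, 0, -0.14, 0, 0, 0, 0, 0, 0]
}}

```text
t: 6.53
position: [0.4867, -0.0222, 0.2123]
eef_rot: [0.0, 0.273, 0.962, -0.0]
wrist_force: [0.1, -0.7, -0.1]
gripper_width: -0.002
grip_force: 0.0
```

>>> {"fn": "apply_moves", "kwargs": {
  "commands": [-0.08, 0, 0, 0, 0, 0, 0, 0, 0, 0]
}}

```text
t: 6.7
position: [0.4884, -0.0231, 0.2123]
eef_rot: [0.0, 0.273, 0.962, 0.0]
wrist_force: [-0.0, -0.3, 0.3]
gripper_width: -0.003
grip_force: 0.0
```

>>> {"fn": "apply_moves", "kwargs": {
  "commands": [-0.08, 0, 0, 0, 0, 0, 0, 0, 0, 0]
}}

```text
t: 6.87
position: [0.4901, -0.0243, 0.2123]
eef_rot: [0.0, 0.273, 0.962, -0.0]
wrist_force: [-0.0, 0.7, -1.1]
gripper_width: 0.0
grip_force: 0.0
```

>>> {"fn": "apply_moves", "kwargs": {
  "commands": [-0.08, 0, 0, 0, 0, 0, 0, 0, 0, 0]
}}

```text
t: 7.03
position: [0.4906, -0.0245, 0.2124]
eef_rot: [-0.002, 0.273, 0.962, 0.0]
wrist_force: [-6.2, 2.0, 1.5]
gripper_width: 0.0
grip_force: 3.4
```

>>> {"fn": "apply_moves", "kwargs": {
  "commands": [-0.08, 0, 0, 0, 0, 0, 0, 0, 0, 0]
}}

```text
t: 7.2
position: [0.4908, -0.0246, 0.2123]
eef_rot: [-0.004, 0.272, 0.962, 0.001]
wrist_force: [-13.9, 6.7, 4.9]
gripper_width: -0.003
grip_force: 7.6
```

>>> {"fn": "apply_moves", "kwargs": {
  "commands": [-0.06, 0, 0, 0, 0, 0, 0, 0, 0, 0]
}}

```text
t: 7.37
position: [0.4909, -0.0247, 0.2124]
eef_rot: [-0.005, 0.272, 0.962, 0.001]
wrist_force: [-18.5, 9.5, 5.7]
gripper_width: 0.001
grip_force: 10.8
```

The stop was met where predicted. Backing off and rising, turning to align with the machine.

>>> {"fn": "apply_moves", "kwargs": {
  "commands": [0.5, 0, 0, 0, 0, 0.7, 0, 0, 0, 0, 0, 0, -0.8, 0, 0, 0, 0, -0.8, 0, 0, 0, 0, -0.8, 0.9, 0, 0, 0, -0.8, 0.9, 0, 0, 0, -0.8, 0.9, 0, 0, 0, -0.8, 0.9, 0, 0, 0, -0.8, 0.9, 0, 0, 0, -0.8, 0.9, 0, 0, 0, 0, 0.9, 0, 0, 0, 0, 0.9, 0, 0, 0, 0, 0, 0]
}}

```text
t: 8.45
position: [0.4693, -0.0114, 0.3728]
eef_rot: [0.0, 0.61, 0.793, 0.0]
wrist_force: [-0.9, 0.8, -0.7]
gripper_width: -0.002
grip_force: 0.0
```

```bash
cat >> h.py <<'E'
def go(P):
    s=sensors.state(); R=toolR(s); return (R.T@(mw(P,m)[0]-s["position"]))/.025
E
python3 - <<'E'
from h import *
s=sensors.state();R=toolR(s);print(s["position"],np.degrees(np.arctan2(R[1,0],R[0,0])))
print(go((58,0,375)))
E
```

```text
[ 0.46931703 -0.01141754  0.37280899] 104.88901710146637
[ 1.08561236  7.51199705 -0.08056398]
```

>>> {"fn": "apply_moves", "kwargs": {
  "commands": [0.11, 0.75, 0, 0, 0, 0.11, 0.75, 0, 0, 0, 0.11, 0.75, 0, 0, 0, 0.11, 0.75, 0, 0, 0, 0.11, 0.75, 0, 0, 0, 0.11, 0.75, 0, 0, 0, 0.11, 0.75, 0, 0, 0, 0.11, 0.75, 0, 0, 0, 0.11, 0.75, 0, 0, 0, 0.11, 0.75, 0, 0, 0, 0, 0, 0.3, 0, 0, 0, 0, 0.3, 0, 0, 0, 0, 0.3, 0, 0, 0, 0, 0, 0, 0]
}}

```text
t: 9.62
position: [0.642, 0.0636, 0.3478]
eef_rot: [-0.001, 0.608, 0.794, -0.001]
wrist_force: [-0.3, 0.6, -0.3]
gripper_width: 0.0
grip_force: 0.0
```

>>> {"fn": "apply_moves", "kwargs": {
  "commands": [0, 0, 0.3, 0, 0, 0, 0, 0.3, 0, 0, 0, 0, 0.3, 0, 0, 0, 0, 0, 0, 0]
}}

```text
t: 9.95
position: [0.642, 0.0636, 0.3282]
eef_rot: [0.001, 0.608, 0.794, 0.001]
wrist_force: [0.8, -0.4, -0.6]
gripper_width: 0.001
grip_force: 0.3
```

>>> {"fn": "apply_moves", "kwargs": {
  "commands": [0, 0, 0.3, 0, 0, 0, 0, 0.3, 0, 0, 0, 0, 0, 0, 0]
}}

```text
t: 10.2
position: [0.6426, 0.0639, 0.3096]
eef_rot: [-0.001, 0.608, 0.794, -0.001]
wrist_force: [-0.2, 0.6, -0.4]
gripper_width: -0.001
grip_force: 0.0
```

>>> {"fn": "apply_moves", "kwargs": {
  "commands": [0, 0, 0.3, 0, 0, 0, 0, 0.3, 0, 0, 0, 0, 0.2, 0, 0, 0, 0, 0.16, 0, 0, 0, 0, 0, 0, 0]
}}

```text
t: 10.62
position: [0.6428, 0.064, 0.2866]
eef_rot: [-0.001, 0.608, 0.794, -0.001]
wrist_force: [-0.3, -0.7, -1.0]
gripper_width: 0.001
grip_force: 0.0
```

>>> {"fn": "apply_moves", "kwargs": {
  "commands": [0, 0, 0.08, 0, 0, 0, 0, 0, 0, 0]
}}

```text
t: 10.78
position: [0.643, 0.064, 0.2862]
eef_rot: [0.0, 0.608, 0.794, 0.0]
wrist_force: [0.5, 0.6, -0.3]
gripper_width: -0.001
grip_force: 0.0
```

>>> {"fn": "apply_moves", "kwargs": {
  "commands": [0, 0, 0.06, 0, 0, 0, 0, 0, 0, 0]
}}

```text
t: 10.95
position: [0.643, 0.064, 0.2849]
eef_rot: [0.0, 0.608, 0.794, 0.0]
wrist_force: [0.2, -0.4, -0.6]
gripper_width: 0.003
grip_force: 0.0
```

>>> {"fn": "apply_moves", "kwargs": {
  "commands": [0, 0, 0.08, 0, 0, 0, 0, 0, 0, 0]
}}

```text
t: 11.12
position: [0.643, 0.064, 0.2826]
eef_rot: [0.0, 0.608, 0.794, 0.0]
wrist_force: [0.2, 0.6, 0.8]
gripper_width: -0.0
grip_force: 0.1
```

>>> {"fn": "apply_moves", "kwargs": {
  "commands": [0, 0, 0.06, 0, 0, 0, 0, 0, 0, 0]
}}

```text
t: 11.28
position: [0.643, 0.064, 0.2825]
eef_rot: [0.001, 0.608, 0.794, 0.001]
wrist_force: [-0.4, -0.7, 5.5]
gripper_width: -0.0
grip_force: 2.5
```

>>> {"fn": "apply_moves", "kwargs": {
  "commands": [0, 0, 0.06, 0, 0, 0, 0, 0, 0, 0]
}}

```text
t: 11.45
position: [0.643, 0.064, 0.2825]
eef_rot: [0.001, 0.608, 0.794, 0.001]
wrist_force: [-3.0, -0.3, 9.8]
gripper_width: 0.0
grip_force: 4.7
```

The lid is shut: firm contact at tip height 275 mm. On to the rocker.

>>> {"fn": "apply_moves", "kwargs": {
  "commands": [0, 0, -0.6, 0, 0, 0, 0, -0.7, 0, 0, 0, 0, 0, 0, 0]
}}

```text
t: 11.7
position: [0.6434, 0.064, 0.3161]
eef_rot: [0.002, 0.608, 0.794, 0.002]
wrist_force: [0.8, 0.0, 1.4]
gripper_width: -0.005
grip_force: 0.0
```

Run:
```python
from h import *
print(go((-20,-62,300)))
T=grab_frame("top");S=grab_frame("scene")
a=cv2.resize(T["img"][180:310,240:400],(400,325));b=cv2.resize(S["img"][140:270,240:400],(400,325))
cv2.imwrite("pics/c.png",np.hstack([a,b]))
```

```text
[-2.51363599 -3.12149131  0.62917711]
```

View pics/c.png

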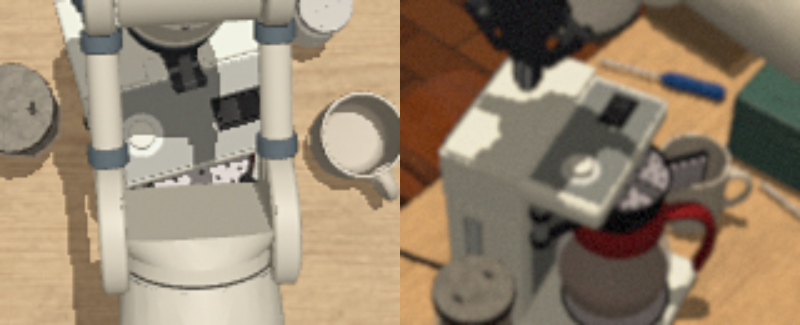

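The picture shows the lid flat and the holder under the deck. Moving over the rocker's raised end.

>>> {"fn": "apply_moves", "kwargs": {
  "commands": [-0.5, -0.62, 0, 0, 0, -0.5, -0.62, 0, 0, 0, -0.5, -0.62, 0, 0, 0, -0.5, -0.62, 0, 0, 0, -0.5, -0.63, 0, 0, 0, 0, 0, 0.4, 0, 0, 0, 0, 0.4, 0, 0, 0, 0, 0, 0, 0]
}}

```text
t: 12.47
position: [0.5837, -0.0162, 0.2879]
eef_rot: [-0.002, 0.608, 0.794, -0.001]
wrist_force: [0.2, -0.1, -0.9]
gripper_width: 0.001
grip_force: 0.0
```

Run:
```python
from h import *
print(go((-20,-62,284)))
```

```text
[-0.03814195  0.02310174  0.15747041]
```

>>> {"fn": "apply_moves", "kwargs": {
  "commands": [-0.03, 0, 0.12, 0, 0, 0, 0, 0.12, 0, 0, 0, 0, 0, 0, 0]
}}

```text
t: 12.72
position: [0.5845, -0.0167, 0.2851]
eef_rot: [-0.001, 0.608, 0.794, -0.0]
wrist_force: [-1.1, 0.5, 0.1]
gripper_width: -0.001
grip_force: 0.0
```

>>> {"fn": "apply_moves", "kwargs": {
  "commands": [0, 0, 0.1, 0, 0, 0, 0, 0, 0, 0]
}}

```text
t: 12.88
position: [0.5847, -0.0171, 0.2838]
eef_rot: [0.0, 0.608, 0.794, 0.0]
wrist_force: [0.3, 0.3, 1.4]
gripper_width: 0.002
grip_force: 0.6
```

>>> {"fn": "apply_moves", "kwargs": {
  "commands": [0, 0, 0.08, 0, 0, 0, 0, 0, 0, 0]
}}

```text
t: 13.05
position: [0.5845, -0.0172, 0.2817]
eef_rot: [0.0, 0.608, 0.794, 0.0]
wrist_force: [-0.0, -1.6, -0.2]
gripper_width: 0.002
grip_force: 0.1
```

>>> {"fn": "apply_moves", "kwargs": {
  "commands": [0, 0, 0.08, 0, 0, 0, 0, 0, 0, 0]
}}

```text
t: 13.22
position: [0.5843, -0.0173, 0.2792]
eef_rot: [-0.0, 0.608, 0.794, -0.0]
wrist_force: [-0.3, 0.2, -0.7]
gripper_width: 0.0
grip_force: 0.0
```

>>> {"fn": "apply_moves", "kwargs": {
  "commands": [0, 0, 0.08, 0, 0, 0, 0, 0, 0, 0]
}}

```text
t: 13.38
position: [0.5843, -0.0173, 0.2786]
eef_rot: [0.0, 0.608, 0.794, 0.0]
wrist_force: [-0.6, 0.7, 0.6]
gripper_width: -0.0
grip_force: 0.6
```

>>> {"fn": "apply_moves", "kwargs": {
  "commands": [0, 0, 0.06, 0, 0, 0, 0, 0, 0, 0]
}}

```text
t: 13.55
position: [0.5844, -0.0173, 0.2784]
eef_rot: [0.001, 0.608, 0.794, 0.001]
wrist_force: [-2.5, -0.2, 8.1]
gripper_width: 0.001
grip_force: 3.7
```

The rocker went over, bottoming at 270 mm. Rising, then to the button.

>>> {"fn": "apply_moves", "kwargs": {
  "commands": [0, 0, -0.5, 0, 0, 0, 0, -0.5, 0, 0, 0, 0, 0, 0, 0]
}}

```text
t: 13.8
position: [0.5847, -0.0173, 0.3038]
eef_rot: [0.002, 0.608, 0.794, 0.001]
wrist_force: [0.1, -0.7, 1.5]
gripper_width: -0.004
grip_force: 0.0
```

Run:
```python
from h import *
print(go((-20,43,290)))
S=grab_frame("scene");T=grab_frame("top")
a=cv2.resize(T["img"][180:310,240:400],(400,325));b=cv2.resize(S["img"][160:250,290:400],(400,325),interpolation=2)
cv2.imwrite("pics/d.png",np.hstack([a,b]))
```

```text
[4.21840535e+00 8.54341900e-04 5.47662821e-01]
```

View pics/d.png

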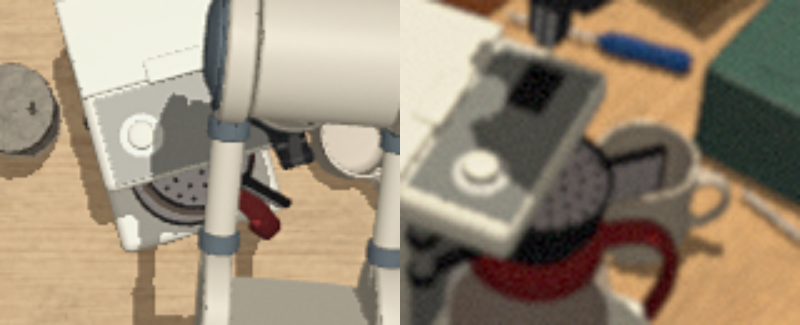

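The lid is shut and the holder is home-like, with the fin from (245,168) to (288,203) in the top crop. I'll check its angle before the last press.

Run:
```python
from h import *
T=grab_frame("top");e=np.sqrt(.5)
for q in(0,.05,.1): print(q,((proj(T,mw(holder([(-101-15*e,-57-15*e,232),(-101+29*e,-57+29*e,232)],q),m))-[240,180])*2.5).round(1).tolist())
```

```text
0 [[289.5, 202.5], [245.1, 177.8]]
0.05 [[285.1, 212.3], [242.0, 185.3]]
0.1 [[280.3, 221.8], [238.5, 192.7]]
```

>>> {"fn": "apply_moves", "kwargs": {
  "commands": [0.6, 0, 0, 0, 0, 0.6, 0, 0, 0, 0, 0.6, 0, 0, 0, 0, 0.6, 0, 0, 0, 0, 0.6, 0, 0, 0, 0, 0.6, 0, 0, 0, 0, 0.6, 0, 0, 0, 0, 0, 0, 0.3, 0, 0, 0, 0, 0.25, 0, 0, 0, 0, 0, 0, 0]
}}

```text
t: 14.78
position: [0.5564, 0.0844, 0.285]
eef_rot: [-0.001, 0.608, 0.794, -0.001]
wrist_force: [0.7, 0.6, 0.1]
gripper_width: 0.0
grip_force: 0.0
```

Holder at 0. Now pressing the button (bottom expected at TCP about 0.279).

>>> {"fn": "apply_moves", "kwargs": {
  "commands": [0, 0, 0.12, 0, 0, 0, 0, 0, 0, 0]
}}

```text
t: 14.95
position: [0.5569, 0.0837, 0.2838]
eef_rot: [-0.001, 0.608, 0.794, -0.0]
wrist_force: [-0.8, 0.8, 0.6]
gripper_width: 0.003
grip_force: 0.7
```

>>> {"fn": "apply_moves", "kwargs": {
  "commands": [0, 0, 0.1, 0, 0, 0, 0, 0, 0, 0]
}}

```text
t: 15.12
position: [0.5571, 0.0837, 0.2821]
eef_rot: [0.0, 0.608, 0.794, 0.0]
wrist_force: [-1.0, 0.7, 2.5]
gripper_width: -0.001
grip_force: 1.2
```

>>> {"fn": "apply_moves", "kwargs": {
  "commands": [0, 0, 0.08, 0, 0, 0, 0, 0, 0, 0]
}}

```text
t: 15.28
position: [0.5571, 0.0837, 0.2803]
eef_rot: [0.0, 0.608, 0.794, 0.0]
wrist_force: [-1.2, -0.8, 3.2]
gripper_width: -0.0
grip_force: 1.7
```

>>> {"fn": "apply_moves", "kwargs": {
  "commands": [0, 0, 0.06, 0, 0, 0, 0, 0, 0, 0]
}}

```text
t: 15.45
position: [0.5571, 0.0837, 0.2796]
eef_rot: [0.001, 0.608, 0.794, 0.0]
wrist_force: [-2.0, -1.6, 3.7]
gripper_width: 0.002
grip_force: 1.9
```

>>> {"fn": "apply_moves", "kwargs": {
  "commands": [0, 0, 0.08, 0, 0, 0, 0, 0, 0, 0]
}}

```text
t: 15.62
position: [0.5571, 0.0837, 0.2794]
eef_rot: [0.002, 0.608, 0.794, 0.001]
wrist_force: [-2.4, -1.8, 12.0]
gripper_width: -0.0
grip_force: 5.9
```

>>> {"fn": "apply_moves", "kwargs": {
  "commands": [0, 0, 0.06, 0, 0, 0, 0, 0, 0, 0, 0, 0, 0, 0, 0]
}}

```text
t: 15.87
position: [0.5571, 0.0837, 0.2793]
eef_rot: [0.002, 0.608, 0.794, 0.002]
wrist_force: [-5.5, -1.5, 15.9]
gripper_width: 0.001
grip_force: 7.9
```

The button has bottomed. Releasing, rising and moving back clear of the view.

>>> {"fn": "apply_moves", "kwargs": {
  "commands": [0, 0, -0.3, 0, 0, 0, 0, -0.6, 0, 0, 0, 0, -0.8, 0, 0, 0, 0, -0.8, 0, 0, 0, 0, -0.8, 0, 0, 0.7, -0.3, 0, 0, 0, 0.7, -0.3, 0, 0, 0, 0.7, -0.3, 0, 0, 0, 0.7, -0.3, 0, 0, 0, 0.7, -0.3, 0, 0, 0, 0.7, -0.3, 0, 0, 0, 0.7, -0.3, 0, 0, 0, 0.7, -0.3, 0, 0, 0, 0.7, -0.3, 0, 0, 0, 0.7, -0.3, 0, 0, 0, 0.7, -0.3, 0, 0, 0, 0.7, -0.3, 0, 0, 0, 0, 0, 0, 0, 0]
}}

```text
t: 17.37
position: [0.414, 0.2655, 0.3573]
eef_rot: [-0.001, 0.607, 0.795, 0.0]
wrist_force: [0.2, 0.1, -1.5]
gripper_width: -0.001
grip_force: 0.0
```

Run:
```python
from h import *
S=grab_frame("scene");T=grab_frame("top")
a=cv2.resize(T["img"][170:300,240:400],(400,325),interpolation=2);b=cv2.resize(S["img"][140:270,240:400],(400,325),interpolation=2)
cv2.imwrite("pics/e.png",np.hstack([a,b]))
```

```text
(no output)
```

View pics/e.png

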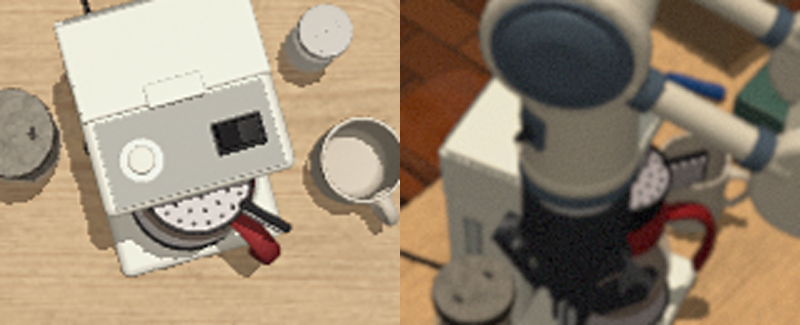

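The final view shows the lid shut, the holder home with the fin at (270,215), the button up, and the jars and mug undisturbed.

```bash
python3 -c "
from station import finish_job; print(finish_job())"
```

```text
the job is handed in; nothing more can be done
None
```

The job is handed in: the holder went home, the lid shut, the rocker went on and the start button was pressed and released, in that order; this took about 17 s, and camera views plus contact forces and heights support each step, though no verdict was returned.

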